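# Lock the finished map puzzle on its carrying board

### The job

Get the finished map puzzle ready to carry: clear the stray yellow piece off the board into the green pieces box, and lay the straightedge flat on the board, flush against the puzzle's straight front edge and centred along it, without shoving the puzzle along. The brass hasp must be out of the way while you lay it; then swing the hasp over the straightedge until it is fully down, and leave the other things on the table where they are.

Things in the scene. Friction and masses are not known exactly. Their poses are not given: they have to be found in the camera images.
- tray: Plywood carrying board fixed on the table, 12 mm thick (top 12 mm above the table). Origin on its underside; it spans x -105 to +165 mm and y -150 to +150 mm in its own axes. Its front strip (x -105 to about -15 mm) is bare and takes the straightedge; the puzzle lies behind it.
- hasp (a joint): Brass hasp, a flat plate 34 mm wide and 5 mm thick reaching 68 mm from its stiff hinge on the board's front strip. 0 = fully down (level, pointing along the board's +x, its underside 14 mm above the board's top), 1.57 = upright, larger = leaning back to the board's -x (front); it stays where it is left.
- hasp_hinge (a point): Centre of the hasp's hinge, axis along the board's y, 16.5 mm above the board's top. Below it a brass block (18 x 38 mm) stands on the board. Fixed to the board at x -88, y +95 mm, with the board's axes.
- hasp_tip (a point): Middle of the hasp's free end, 68 mm from the hinge; its x axis points along the hasp from hinge to tip, its z axis out of the face that is on top when closed.
- puzzle: Finished blue map puzzle, a loose joined slab 160 mm (x) x 220 mm (y) x 9 mm thick lying on the board, about 0.5 kg. Origin at the centre of its underside.
- puzzle_edge (a point): Middle of the puzzle's straight front edge (dark blue border) at its underside: the edge runs along y, the puzzle lies to +x, the axes are the puzzle's.
- bar: Straightedge: aluminium strip 30 mm wide (x), 260 mm long (y), 12 mm thick, with an orange grip rib on its middle, 14 mm wide (x), 80 mm long (y), rising from 12 to 38 mm above the underside. Origin at the centre of its underside; both long sides are alike, so either may face the puzzle. About 0.24 kg.
- bar_end1 (a point): On the straightedge's centre line at its underside, 110 mm from the middle towards +y.
- bar_end2 (a point): On the straightedge's centre line at its underside, 110 mm from the middle towards -y.
- stray: Stray yellow jigsaw piece with a red spot, body 34 x 34 x 12 mm thick, a knob reaching 10 mm farther out on its -x side; it lies on the board's front strip. Origin at the centre of its underside (of the 34 mm square).
- pieces_box: Green open box fixed on the table, 130 x 130 x 45 mm, walls and floor 6 mm. Origin at the centre of its underside.
- coaster: Black round coaster, 90 mm across, 5 mm thick, fixed. Origin at its underside.
- glass: Amber tumbler, 68 mm across, 120 mm tall, on the coaster. Leave alone. Origin at its underside.
- mug: Blue mug, 76 mm across, 90 mm tall, handle to +y. Leave alone. Origin at its underside.
- jar: Clear glass jar with steel cap, 72 mm across, 100 mm tall. Leave alone. Origin at its underside.
- phone: Black phone lying flat, 74 (x) x 150 (y) x 9 mm. Leave alone. Origin at its underside.
- piece_a: Loose blue jigsaw piece, 36 x 36 x 10 mm. Leave alone. Origin at its underside.
- piece_b: Loose blue jigsaw piece, 36 x 36 x 10 mm. Leave alone. Origin at its underside.
- fragment: Two joined blue jigsaw pieces, 73 (x, from -18 to +55 mm) x 36 x 10 mm. Leave alone. Origin at the underside of the first.
- pawn: Red game pawn standing on the board's narrow margin beside the puzzle (board -y side), 19 mm across, 46 mm tall. Leave alone. Origin at its underside.

How it is judged:
On the way:
1. the straightedge lies flat on the board, flush against the puzzle's front edge (gap under 2.8 mm at both ends) and centred to 15 mm, with the hasp still open (x of bar_end1 in the frame of puzzle_edge between -0.0178 and -0.013 m and z of bar_end1 in the frame of puzzle_edge between -0.003 and 0.003 m and x of bar_end2 in the frame of puzzle_edge between -0.0178 and -0.013 m and z of bar_end2 in the frame of puzzle_edge between -0.003 and 0.003 m and y of bar in the frame of puzzle_edge between -0.015 and 0.015 m and distance of puzzle from where it was at the start of the episode below 0.01 m and value of joint hasp above 0.8 rad), for 0.2 s.
At the end, for the whole second after the job is handed in: Straightedge flat on the board (3 mm), within 2.8 mm of the puzzle's front edge near both ends, centred to 15 mm; puzzle within 10 mm of its start; hasp down over the straightedge (under 0.1 rad); stray piece in the pieces box; all at rest (x of bar_end1 in the frame of puzzle_edge between -0.0178 and -0.013 m and z of bar_end1 in the frame of puzzle_edge between -0.003 and 0.003 m and x of bar_end2 in the frame of puzzle_edge between -0.0178 and -0.013 m and z of bar_end2 in the frame of puzzle_edge between -0.003 and 0.003 m and y of bar in the frame of puzzle_edge between -0.015 and 0.015 m and distance of puzzle from where it was at the start of the episode below 0.01 m and x of stray in the frame of pieces_box between -0.06 and 0.06 m and y of stray in the frame of pieces_box between -0.06 and 0.06 m and z of stray in the frame of pieces_box between 0 and 0.04 m and linear speed of each of bar, stray, puzzle below 0.02 m/s and value of joint hasp below 0.1 rad); the robot touches nothing.
It fails at once if the glass, mug or jar is knocked or pushed away (more than 25 mm) (distance of any of glass, mug, jar from where it was at the start of the episode above 0.025 m).
It fails at once if the phone is knocked or pushed away (more than 25 mm) (distance of phone from where it was at the start of the episode above 0.025 m).
It fails at once if the blue loose pieces are knocked or pushed away (more than 25 mm) (distance of any of piece_a, piece_b, fragment from where it was at the start of the episode above 0.025 m).
It fails at once if the pawn is knocked or pushed away (more than 25 mm) (distance of pawn from where it was at the start of the episode above 0.025 m).
It also fails if it takes over 72 s, if anything falls off the work surface, if the arm or the gripper's body presses on something with over 40 N, if the wrist force passes 120 N, or if a joint passes its speed limit or range.

### The arm

A 7-joint arm with a two-finger parallel gripper is mounted at the origin on the work surface. World frame = base frame: x ahead of the robot, y to its left, z up, the work surface at z = 0. Lengths are in m, angles in rad, forces in N, time in s.
With the tool pointing down it reaches from about 0.35 to 0.9 m from the base axis. Payload 8.1 kg.
Tool frame: the origin (TCP) lies midway between the tips of the shut fingers; the grasp point (between the pads) lies arm.grasp_offset behind it (arm.grasp_offset is the distance from the TCP to the grasp point, in m); z points along the fingers, y is the line along which they close (so a half turn about z gives the same grasp; the last joint's range is limited). The gripper opens to 92 mm and grips with 3 to 60 N. Pads are 19 mm wide; open, the fingers measure 130 mm over their backs; the gripper's body (75 mm by 190 mm) begins 47 mm behind the grasp point.
Start: joints at [-1.282, 0.434, 0.025, 1.573, -0.012, 1.134, -0.075], TCP at [0.239, 0.578, 0.227] pointing down, gripper open.
Joint ranges: [-2.62, 2.62], [-0.44, 2.09], [-1.27, 1.32], [0.08, 2.57], [-1.32, 4.46], [0.12, 2], [-2.74, 2.74]. Speed limits (rad/s): [2.22, 2.22, 3.01, 3.01, 3.14, 3.14, 3.14].

### API

Orientations are given as a rotation vector (axis times angle).
In Python, from cell import observe, imaging, arm gives the robot as it stands.
- The arm moves only by the tool apply_moves, never from a script. Its argument "commands" is a list of rows, each a list of 5 numbers: the opening in per cent of the stroke, from 0 (shut) to 100 (fully open), then the shift along the world's x, y, z in units of 0.06 m (1.0 is 0.06 m), then the turn about the world's z in units of 0.5 rad (1.0 is 0.5 rad). A call has 1 to 12 rows; each row shifts and turns the commanded pose from where the row before left it; what a row does not reach is not made up. A row lasts 1/8 s, in which the tool goes at most 62.5 mm and 10.7 degrees, less where a joint would pass 70% of its speed; a pose out of reach is approached as far as the arm can. A call with a number of a shift or a turn outside -1 to 1 is refused whole. A call with a gripper value outside its range is refused whole. The fingers move at their own pace and stop on an object; "newtons" is the grip in N (left out, the last holds). Time passes only in rows, so rows that do not move let the fingers close. It gives the time, the measured TCP pose, the force, the opening and the grip force at its end, in the units of the state.
- observe(): the state, without advancing time (a new reading comes with each control period).
- imaging.get_image(name): name is "scene" or "top" or "wrist"; returns (picture, depth): 400x640x3 uint8, red, green, blue; 400x640 float32, m along the optical axis (not along the pixel's ray), 0 where there is no reading.
- imaging.camera_params(name): a dict with "camera_matrix" (3x3 intrinsics, pixels), "dist" ([k1, k2, p1, p2, k3] as OpenCV has them; the pictures are not rectified), "origin" and "rotation" of the camera in the world; the wrist camera has in their place "tool_from_camera" (4x4, takes a point from camera to tool coordinates, whose origin is the TCP and whose axes are the flange's). Camera axes: x right, y up, looking along -z (the intrinsics and any distortion apply to the point x, -y, -z); pixel columns grow to the right and rows downward; lengths in m; the calibration is good to about 2 mm. A picture is of the moment at which its call begins: read the wrist's pose just before it. camera_params takes no time and is no camera call.
- arm.sign_off(): hands the job in; it is judged then, once.
The state is a dict: "clock": time; "joints": joint angles; "dq": joint speeds; "joint_efforts": joint torques, N m; "position": TCP position; "ee_rot": TCP orientation; "force": force on the tool from outside, world axes, zero at the start; "ft_torque": the same for the moment, N m; "width": opening from 0.0 (shut) to 1.0 (fully open); "gripper_force": force on a finger pad.
Only numpy, scipy, OpenCV 4.12 (cv2) and the standard library are available. Lean on these libraries where they do the work, as an engineer would, in place of code of your own. Each camera call takes 0.05 s, during which the arm holds its last target. There are 200 camera calls.

## Working session

There is one attempt and no reset: what is moved stays moved. The work goes in short steps, Python scripts to look and compute and a tool call to move; the robot and the scene stay as the last step left them, time stands still between calls to the robot, and variables do not carry over. Pictures are saved under pics/ and viewed, at most 10 in all, crops included, and the job is handed in when it is done.

Besides the shell and the picture viewer there is one more tool, called after ">>>" as name([rows], argument=value, ...), one row to a line, values as JSON. apply_moves: Moves the arm, as the interface text tells. Its arguments: {"type":"object","properties":{"commands":{"type":"array"},"newtons":{"type":"number"}},"required":["commands"]}

```bash
mkdir -p pics; cat > h.py <<'E'
import numpy as np, cv2
from scipy.spatial.transform import Rotation as R
from cell import observe, imaging, arm
def grab(n):
    s=observe(); im,d=imaging.get_image(n); p=imaging.camera_params(n)
    if n=="wrist":
        T=np.array(p["tool_from_camera"]); Rt=R.from_rotvec(s["ee_rot"]).as_matrix()
        Rc=Rt@T[:3,:3]; o=Rt@T[:3,3]+np.array(s["position"])
    else:
        Rc=np.array(p["rotation"]); o=np.array(p["origin"])
        if Rc.shape!=(3,3): Rc=R.from_rotvec(Rc.ravel()).as_matrix()
    return im,d,(np.array(p["camera_matrix"]),np.array(p["dist"],float),Rc,o)
def rays(uv,c):
    K,D,Rc,o=c
    q=cv2.undistortPoints(np.array(uv,float).reshape(-1,1,2),K,D).reshape(-1,2)
    return np.c_[q[:,0],-q[:,1],-np.ones(len(q))]@Rc.T
def onplane(uv,c,z):
    r=rays(uv,c); return c[3]+r*((z-c[3][2])/r[:,2])[:,None]
def cloud(d,c):
    v,u=np.mgrid[:400,:640]
    r=rays(np.c_[u.ravel(),v.ravel()],c)
    return (c[3]+r*d.reshape(-1,1)).reshape(400,640,3)
def save(n,im): cv2.imwrite(f"pics/{n}.png",im[:,:,::-1])
E
python3 - <<'E'
from h import *
for n in("scene","top"):
    im,d,c=grab(n); save(n+"0",im); np.savez(n+"0",im=im,d=d,K=c[0],D=c[1],R=c[2],o=c[3]); print(n,c[3],c[2].round(2).tolist(),c[0].tolist())
s=observe();print(s["width"],s["ee_rot"],arm.grasp_offset,s["clock"])
E
```

```text
scene [1.14538311 0.64689424 1.41896822] [[-0.71, -0.6, 0.37], [0.7, -0.59, 0.39], [-0.02, 0.54, 0.84]] [[459.0664186884304, 0.0, 320.49108079236544], [0.0, 459.0664186884304, 202.61670827245655], [0.0, 0.0, 1.0]]
top [ 0.43502325 -0.00769361  1.51322505] [[-0.0, 1.0, -0.08], [-1.0, -0.0, -0.01], [-0.01, 0.08, 1.0]] [[478.01708978612186, 0.0, 322.8898010437413], [0.0, 478.01708978612186, 201.12824302165467], [0.0, 0.0, 1.0]]
0.9953098365920013 [-6.11583292e-01 -3.08134126e+00  2.26825555e-03] 0.0188 0.1
```

View pics/top0.png

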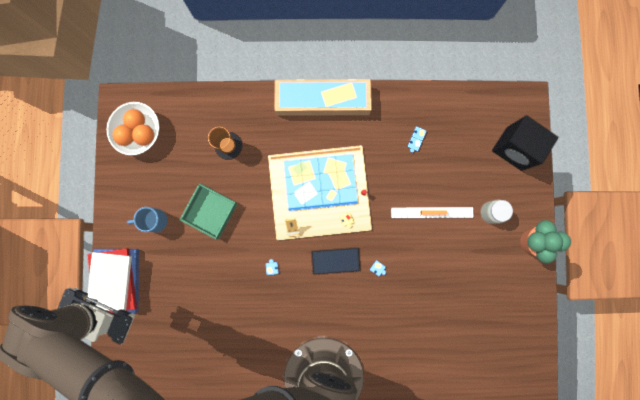

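View pics/scene0.png

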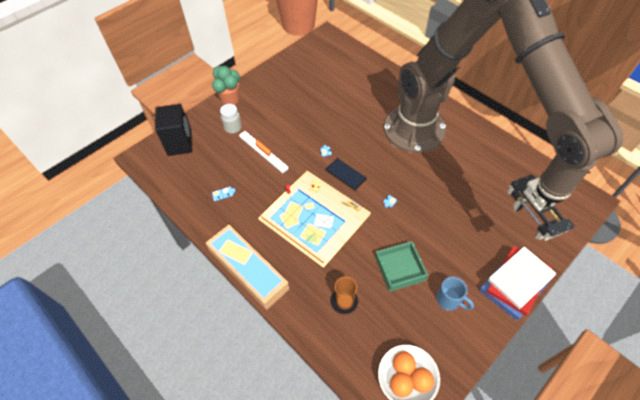

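The top view shows the board centred near (320,192), with the stray at (347,220), the hasp at (291,226) and the puzzle's front edge near row 208. The bar is at (432,213) with the jar beside it at (497,211), and the green box is at (208,212). The scene view agrees with this.

```bash
python3 - <<'E'
from h import *
f=np.load("top0.npz"); c=(f["K"],f["D"],f["R"],f["o"]); im=f["im"]; P=cloud(f["d"],c)
for n,uv,z in[("stray",(347,220),.024),("hasp",(291,226),.03),("bar",(432,213),.03),("box",(208,212),.045),("jar",(497,211),.1),("board FL",(277,238),.012),("FR",(371,230),.012),("BR",(363,147),.012),("BL",(269,155),.012),("puzFL",(288,211),.021),("puzFR",(358,205),.021)]:
    print(n,onplane([uv],c,z)[0].round(3),P[uv[1],uv[0]].round(3))
hsv=cv2.cvtColor(im,cv2.COLOR_RGB2HSV)
m=np.zeros((400,640),np.uint8); m[195:232,382:478]=((hsv[195:232,382:478,2]>150)).astype(np.uint8)
k,l,st,ce=cv2.connectedComponentsWithStats(m); i=1+st[1:,4].argmax(); ys,xs=np.where(l==i)
r=cv2.minAreaRect(np.c_[xs,ys].astype(np.float32)); print(r); b=onplane(cv2.boxPoints(r),c,.012);print(b.round(4),b.mean(0).round(4))
g=((hsv[...,0]>60)&(hsv[...,0]<90)&(hsv[...,1]>90)).astype(np.uint8); g[:,250:]=0
k,l,st,ce=cv2.connectedComponentsWithStats(g); i=1+st[1:,4].argmax(); print("box",st[i]); ys,xs=np.where(l==i)
r=cv2.minAreaRect(np.c_[xs,ys].astype(np.float32));b=onplane(cv2.boxPoints(r),c,.045);print(b.round(3),b.mean(0).round(3))
s=observe(); print(R.from_rotvec(s["ee_rot"]).as_matrix().round(3).tolist(), imaging.camera_params("wrist")["tool_from_camera"])
print(imaging.camera_params("wrist")["camera_matrix"])
E
```

```text
stray [ 0.489 -0.075  0.024] [ 0.489 -0.075  0.028]
hasp [0.471 0.099 0.03 ] [0.47  0.098 0.052]
bar [ 0.509 -0.34   0.03 ] [ 0.509 -0.338  0.037]
box [0.514 0.356 0.045] [0.516 0.365 0.009]
jar [ 0.511 -0.521  0.1  ] [ 0.511 -0.521  0.1  ]
board FL [0.434 0.145 0.012] [0.434 0.145 0.011]
FR [ 0.458 -0.15   0.012] [ 0.458 -0.151  0.005]
BR [ 0.721 -0.128  0.012] [ 0.724 -0.129 -0.001]
BL [0.697 0.171 0.012] [ 0.699  0.173 -0.001]
puzFL [0.518 0.11  0.021] [0.518 0.11  0.012]
puzFR [ 0.536 -0.11   0.021] [ 0.537 -0.111  0.007]
((431.4560852050781, 208.3478240966797), (18.955236434936523, 83.12554931640625), 88.83085632324219)
[[ 0.5528 -0.2105  0.012 ]
 [ 0.5572 -0.4759  0.012 ]
 [ 0.497  -0.4755  0.012 ]
 [ 0.493  -0.2109  0.012 ]] [ 0.525  -0.3432  0.012 ]
box [ 185  185   50   53 1180]
[[0.492 0.44  0.045]
 [0.601 0.384 0.045]
 [0.542 0.271 0.045]
 [0.434 0.328 0.045]] [0.517 0.356 0.045]
[[-0.924, 0.382, -0.0], [0.382, 0.924, -0.001], [-0.0, -0.001, -1.0]] [[-5.85282495e-04  9.66585851e-01  2.56342447e-01  6.93091473e-02]
 [ 9.99999722e-01  4.47176947e-04  5.97042840e-04  2.48159598e-04]
 [ 4.62462728e-04  2.56342726e-01 -9.66585844e-01 -1.57622749e-01]
 [ 0.00000000e+00  0.00000000e+00  0.00000000e+00  1.00000000e+00]]
[[284.05276109   0.         321.19906994]
 [  0.         284.05276109 197.98944802]
 [  0.           0.           1.        ]]
```

>>> apply_moves([
  [100, 0.35, -0.9, 0, 0.08],
  [100, 0.35, -0.9, 0, 0.08],
  [100, 0.35, -0.9, 0, 0.08],
  [100, 0.35, -0.9, 0, 0.08],
  [100, 0.35, -0.9, 0, 0.08],
  [100, 0.35, -0.9, 0, 0.08],
  [100, 0.35, -0.9, 0, 0.08],
  [100, 0.35, -0.9, 0, 0.08],
  [100, 0.35, -0.9, 0, 0.08],
  [100, 0.35, -0.9, 0, 0.08],
  [100, 0.35, -0.9, 0, 0.08],
  [100, 0.35, -0.9, 0, 0.08],
])

```text
clock: 1.6
position: [0.491, -0.072, 0.2267]
ee_rot: [-0.141, 3.138, 0.0]
force: [0.9, 1.2, -0.0]
width: 1.001
gripper_force: 0.0
```

```bash
python3 - <<'E'
from h import *
im,d,c=grab("wrist"); save("w1",im); np.savez("w1",im=im,d=d,K=c[0],D=c[1],R=c[2],o=c[3]); s=observe(); print(s["position"],s["ee_rot"],s["force"])
E
```

```text
[ 0.49278488 -0.08045953  0.2271486 ] [-0.1330804   3.13646802 -0.00716217] [ 2.51850984 -6.79194748  0.65674024]
```

View pics/w1.png

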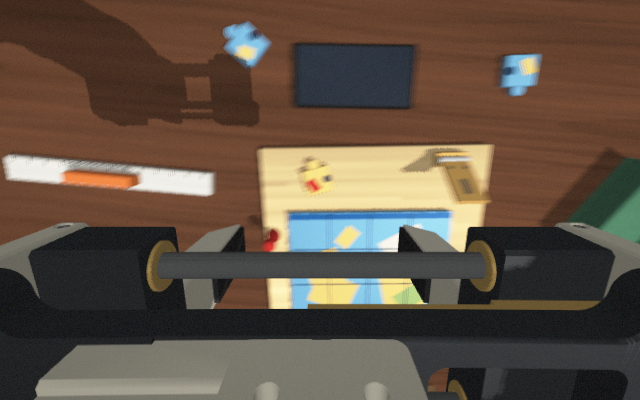

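The wrist view (top of image is towards the robot) shows the stray at (317,177) and the hasp leaning over the puzzle side at (462,178), so it is partly down. The puzzle's front edge is on row ~214 and the bar at (110,175).

```bash
cat > m.py <<'E'
from h import *
def puzzle_edge(im,c,vmax=260,z=.021):
    hsv=cv2.cvtColor(im,cv2.COLOR_RGB2HSV); h,s,v=[hsv[...,i].astype(int) for i in range(3)]
    return hsv
E
python3 - <<'E'
from h import *
im,d,c=grab("wrist"); save("w2",im); np.savez("w2",im=im,d=d,K=c[0],D=c[1],R=c[2],o=c[3])
P=cloud(d,c); hsv=cv2.cvtColor(im,cv2.COLOR_RGB2HSV).astype(int); H,S,V=hsv[...,0],hsv[...,1],hsv[...,2]
print(P[160,380],P[235,340], "board/puzzle depth pts")
# puzzle front edge: first blue row per column
us=np.arange(296,445,4); e=[]
for u in us:
    col=((H[190:240,u]>100)&(H[190:240,u]<125)&(S[190:240,u]>120)); e.append(190+np.argmax(col)-.5)
e=np.array(e); X=onplane(np.c_[us,e],c,.021); p=np.polyfit(X[:,1],X[:,0],1); r=X[:,0]-np.polyval(p,X[:,1]);k=abs(r)<.003;p=np.polyfit(X[k,1],X[k,0],1)
print("edge x=%.4f*y+%.4f"%tuple(p),"yaw",-np.arctan(p[0]),r.std(),e[::6])
row=217; bl=np.where((H[row]>100)&(H[row]<125)&(S[row]>120))[0]; bl=bl[(bl>270)&(bl<470)]; print("ends",bl.min(),bl.max(),onplane([(bl.min(),row),(bl.max(),row)],c,.021))
# stray
sub=(slice(150,203),slice(290,345)); Z=P[...,2]; m=np.zeros((400,640),np.uint8); m[sub]=((Z[sub]>.018)&(S[sub]>105)); 
k,l,st,ce=cv2.connectedComponentsWithStats(m); i=1+st[1:,4].argmax(); print("stray",st[i],ce[i]); q=onplane(np.argwhere(l==i)[:,::-1],c,.024); print(q.mean(0),P[l==i].mean(0)); np.save("stray",q)
# hasp
sub=(slice(140,215),slice(425,500)); m=(Z[sub]>.024); Q=P[sub][m]; print("hasp pts",len(Q)); 
for zz in np.arange(.02,.11,.008):
    w=Q[(Q[:,2]>zz)&(Q[:,2]<=zz+.008)]
    if len(w): print(zz.round(3),len(w),w.mean(0).round(3),w.min(0)[:2].round(3),w.max(0)[:2].round(3))
# bar
m=np.zeros((400,640),np.uint8); m[140:205,0:230]=(Z[140:205,0:230]>.006); ys,xs=np.where(m); q=P[ys,xs]; print("bar",len(q),q.min(0),q.max(0))
cr=cv2.resize(im[140:235,255:505],None,fx=3,fy=3,interpolation=cv2.INTER_CUBIC); save("w2c",cr)
s=observe(); print(s["position"],s["ee_rot"],s["force"])
E
```

```text
[ 0.46503882 -0.00623676  0.01174924] [ 0.57110663 -0.04853636  0.01979788] board/puzzle depth pts
edge x=-0.0970*y+0.5303 yaw 0.09667451734354376 0.004577563760575901 [189.5 210.5 210.5 210.5 209.5 208.5 209.5]
ends 299 380 [[ 0.54947276 -0.10639272  0.021     ]
 [ 0.54009408  0.00235163  0.021     ]]
stray [313 157  31  36 707] [327.20084866 175.77652051]
[ 0.48959703 -0.07361141  0.024     ] [ 0.48941477 -0.07361192  0.02491953]
hasp pts 1714
0.02 139 [0.447 0.091 0.025] [0.44  0.074] [0.526 0.113]
0.028 211 [0.45  0.092 0.032] [0.445 0.075] [0.459 0.113]
0.036 178 [0.457 0.093 0.04 ] [0.452 0.077] [0.466 0.112]
0.044 188 [0.463 0.094 0.048] [0.457 0.078] [0.472 0.112]
0.052 197 [0.468 0.095 0.056] [0.463 0.079] [0.477 0.113]
0.06 205 [0.474 0.095 0.064] [0.469 0.079] [0.482 0.113]
0.068 231 [0.48  0.095 0.072] [0.475 0.079] [0.488 0.115]
0.076 317 [0.487 0.097 0.081] [0.48 0.08] [0.494 0.114]
0.084 27 [0.489 0.093 0.085] [0.487 0.08 ] [0.492 0.112]
bar 4658 [ 0.42345901 -0.50718676  0.00600662] [ 0.53189396 -0.08517958  0.38462343]
[ 0.49161245 -0.07713483  0.22681242] [-0.12662638  3.13820633 -0.00505797] [ 0.8437434   0.28994059 -0.52455133]
```

View pics/w2c.png

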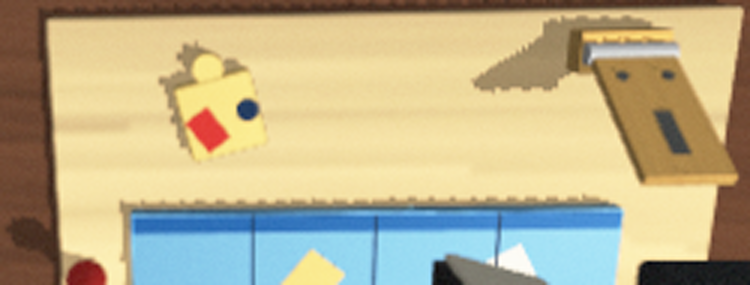

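The crop shows the stray with its knob towards the robot, body corners near crop (175,95), (250,70), (268,140) and (200,160). The hasp is about 0.95 rad open, so I'll push it a little further up later.

```bash
python3 - <<'E'
from h import *
f=np.load("w2.npz"); c=(f["K"],f["D"],f["R"],f["o"]); im=f["im"]; P=cloud(f["d"],c)
uv=np.array([(175,95),(250,70),(268,140),(200,160)])/3+[255,140]
q=onplane(uv,c,.024); print(q.round(4),q.mean(0))
for a,b in((0,1),(3,2)): e=q[b]-q[a]; print("yaw",-np.arctan2(e[0],e[1]),np.hypot(*e[:2]))
for a,b in((0,3),(1,2)): e=q[b]-q[a]; print("yaw",np.arctan2(e[1],e[0]),np.hypot(*e[:2]))
# puzzle edge: both lines, image crop top(bottom of side) & top edge
for n,(a,b),z in(("foot",((132,207),(620,205)),.012),("top",((132,213),(620,210)),.021)):
    w=onplane(np.array([a,b])/3+[255,140],c,z); e=w[1]-w[0]; print(n,w.round(4),"yaw",-np.arctan2(e[0],e[1]),np.hypot(*e[:2]))
# depth edge
M=(P[...,2]>.0165)&(P[...,2]<.026)&(P[...,0]>.515)&(P[...,0]<.6)
pts=P[M]; L=[]
for y in np.arange(-.1,.1,.01):
    w=pts[(abs(pts[:,1]-y)<.005)]
    if len(w)>5: L.append((y,np.sort(w[:,0])[2]))
L=np.array(L); p=np.polyfit(L[:,1]*0+L[:,0],L[:,1],1); print("depth edge",p,len(L),(L[:,1]-np.polyval(p,L[:,0])).std())
# bar
M=np.zeros((400,640),bool); M[140:205,0:225]=1; M&=(P[...,2]>.007)&(P[...,2]<.06); q=P[M]; t=q[(q[:,2]<.018)]; r=cv2.minAreaRect(t[:,:2].astype(np.float32)*1000); print("bar",r); g=q[q[:,2]>.03]; print("rib",len(g),cv2.minAreaRect(g[:,:2].astype(np.float32)*1000))
T=R.from_rotvec(observe()["ee_rot"]).as_matrix(); print("tool yaw",-np.arctan2(T[0,1],T[1,1]),observe()["position"])
E
```

```text
[[ 0.4857 -0.0918  0.024 ]
 [ 0.4723 -0.061   0.024 ]
 [ 0.5019 -0.0502  0.024 ]
 [ 0.5133 -0.0788  0.024 ]] [ 0.4933112  -0.07042054  0.024     ]
yaw 0.4088164112719212 0.03363672397810035
yaw 0.3796605799939738 0.030787486741411872
yaw 0.4419491450939521 0.030554777662364245
yaw 0.3500290178936562 0.03148991384912353
foot [[ 0.541  -0.1077  0.012 ]
 [ 0.521   0.1133  0.012 ]] yaw 0.09028653605273772 0.2218376859038401
top [[ 0.541  -0.1069  0.021 ]
 [ 0.521   0.109   0.021 ]] yaw 0.09252685927967626 0.21683238472530078
depth edge [-0.09125772  0.53057655] 20 0.00034440601278146177
bar ((512.9874267578125, -360.039306640625), (31.068939208984375, 291.7752685546875), 0.1985274702310562)
rib 818 ((512.5232543945312, -344.502685546875), (14.751302719116211, 81.01557922363281), 0.49148455262184143)
tool yaw 0.0806549559890388 [ 0.49161245 -0.07713483  0.22681242]
```

>>> apply_moves([
  [100, 0, 0, -0.6, 0.21],
  [100, 0, 0, -0.6, 0.21],
  [100, 0, 0, -0.6, 0.21],
  [100, 0, 0, -0.6, 0],
  [100, 0, 0, 0, 0],
  [100, 0, 0, 0, 0],
])

```text
clock: 2.45
position: [0.4912, -0.0703, 0.0837]
ee_rot: [-0.628, 3.077, -0.0]
force: [-0.6, -0.6, 0.7]
width: 0.997
gripper_force: 0.0
```

>>> apply_moves([
  [100, 0.03, 0, -0.6, 0],
  [100, 0, 0, -0.53, 0],
  [100, 0, 0, 0, 0],
  [0, 0, 0, 0, 0],
  [0, 0, 0, 0, 0],
  [0, 0, 0, 0, 0],
  [0, 0, 0, 0, 0],
  [0, 0, 0, 0, 0],
], newtons=25)

```text
clock: 3.45
position: [0.4925, -0.0703, 0.0151]
ee_rot: [-0.629, 3.078, 0.0]
force: [0.2, 0.6, -0.7]
width: 0.505
gripper_force: 0.0
```

>>> apply_moves([
  [0, 0, 0, 0, 0],
  [0, 0, 0, 0, 0],
  [0, 0, 0, 0, 0],
  [0, 0, 0, 0, 0],
  [0, 0, 0, 0.5, 0],
  [0, 0, 0, 0.9, 0],
  [0, 0, 0, 0.9, 0],
  [0, 0, 0, 0, 0],
])

```text
clock: 4.45
position: [0.495, -0.0706, 0.1567]
ee_rot: [-0.627, 3.071, -0.002]
force: [0.4, -0.1, -0.5]
width: 0.365
gripper_force: 25.0
```

>>> apply_moves([
  [0, 0.035, 0.71, 0, 0],
  [0, 0.035, 0.71, 0, 0],
  [0, 0.035, 0.71, 0, 0],
  [0, 0.035, 0.71, 0, 0],
  [0, 0.035, 0.71, 0, 0],
  [0, 0.035, 0.71, 0, 0],
  [0, 0.035, 0.71, 0, 0],
  [0, 0.035, 0.71, 0, 0],
  [0, 0.035, 0.71, 0, 0],
  [0, 0.035, 0.71, 0, 0],
  [0, 0, 0, 0, 0],
  [0, 0, 0, 0, 0],
])

```text
clock: 5.95
position: [0.5131, 0.3546, 0.1518]
ee_rot: [0.628, -3.076, 0.002]
force: [0.1, -1.3, -0.5]
width: 0.367
gripper_force: 25.0
```

>>> apply_moves([
  [0, 0, 0, -0.8, 0],
  [0, 0, 0, -0.8, 0],
  [0, 0, 0, -0.4, 0],
  [0, 0, 0, 0, 0],
  [50, 0, 0, 0, 0],
  [50, 0, 0, 0, 0],
  [50, 0, 0, 0, 0],
  [50, 0, 0, 0.9, 0],
  [50, 0, 0, 0.9, 0],
])

```text
clock: 7.08
position: [0.5132, 0.3555, 0.1423]
ee_rot: [0.629, -3.077, 0.001]
force: [1.6, 1.8, -0.2]
width: 0.499
gripper_force: 0.0
```

>>> apply_moves([
  [0, 0.02, -0.72, 0, -0.1],
  [0, 0.02, -0.72, 0, -0.1],
  [0, 0.02, -0.72, 0, -0.1],
  [0, 0.02, -0.72, 0, -0.1],
  [0, 0.02, -0.72, 0, -0.1],
  [0, 0.02, -0.72, 0, -0.1],
  [0, 0, 0, 0, 0],
  [0, 0, 0, -0.7, 0],
  [0, 0, 0, -0.7, 0],
  [0, 0, 0, 0, 0],
])

```text
clock: 8.32
position: [0.5186, 0.0969, 0.0551]
ee_rot: [0.164, -3.132, 0.001]
force: [-1.3, -0.6, 0.8]
width: 0.003
gripper_force: 0.0
```

>>> apply_moves([
  [0, -0.2, 0, 0, 0],
  [0, -0.2, 0, 0, 0],
  [0, -0.2, 0, 0, 0],
  [0, -0.2, 0, 0, 0],
  [0, 0, 0, 0, 0],
  [0, 0, 0, 0, 0],
])

```text
clock: 9.07
position: [0.4726, 0.0965, 0.0569]
ee_rot: [0.162, -3.137, -0.0]
force: [0.5, 0.5, -0.2]
width: 0.005
gripper_force: 0.0
```

>>> apply_moves([
  [0, 0.3, 0, 0, 0],
  [0, 0.1, 0, 0.6, 0],
  [50, 0, 0, 0.9, 0],
  [100, 0, -0.8, 0.9, 0],
  [100, 0, -0.8, 0.4, 0],
  [100, 0, -0.4, 0, 0],
  [100, 0, 0, 0, 0],
  [100, 0, 0, 0, 0],
])

```text
clock: 10.07
position: [0.4966, -0.0161, 0.2172]
ee_rot: [0.163, -3.137, -0.001]
force: [-0.1, 0.2, -0.4]
width: 0.612
gripper_force: 0.0
```

```bash
cat > look.py <<'E'
from h import *
import sys
n=sys.argv[1]
im,d,c=grab("wrist"); save(n,im); np.savez(n,im=im,d=d,K=c[0],D=c[1],R=c[2],o=c[3]); P=cloud(d,c)
s=observe(); T=R.from_rotvec(s["ee_rot"]).as_matrix(); print("tool",s["position"].round(4) if hasattr(s["position"],"round") else s["position"],"yaw",-np.arctan2(T[0,1],T[1,1]))
Z=P[...,2]
def box(x0,x1,y0,y1,z0,z1): return P[(P[...,0]>x0)&(P[...,0]<x1)&(P[...,1]>y0)&(P[...,1]<y1)&(Z>z0)&(Z<z1)]
Q=box(.40,.52,.065,.13,.035,.12); print("hasp",len(Q))
for zz in np.arange(.036,.11,.012):
    w=Q[(Q[:,2]>zz)&(Q[:,2]<=zz+.012)]
    if len(w): print(zz.round(3),len(w),w.mean(0).round(4),np.ptp(w,0).round(3))
pts=box(.51,.6,-.105,.105,.0165,.026); L=[]
for y in np.arange(-.1,.1,.01):
    w=pts[abs(pts[:,1]-y)<.005]
    if len(w)>5: L.append((y,np.sort(w[:,0])[2]))
if len(L)>5:
    L=np.array(L); p=np.polyfit(L[:,0],L[:,1],1); print("edge x=%.4f y + %.4f"%tuple(p),len(L),(L[:,1]-np.polyval(p,L[:,0])).std())
b=box(.44,.58,-.6,-.16,.007,.018)
if len(b)>50: print("bar",cv2.minAreaRect(b[:,:2].astype(np.float32)*1000), b[:,1].max())
g=box(.44,.58,-.6,-.16,.03,.05)
if len(g)>50: print("rib",len(g),cv2.minAreaRect(g[:,:2].astype(np.float32)*1000),g.mean(0))
E
python3 look.py w3
```

```text
tool [ 0.4966 -0.0158  0.2172] yaw 0.10463591365998225
hasp 546
0.036 69 [0.45   0.0905 0.0434] [0.008 0.032 0.01 ]
0.048 70 [0.451  0.0907 0.0554] [0.008 0.032 0.01 ]
0.06 75 [0.4519 0.0903 0.0673] [0.008 0.032 0.009]
0.072 80 [0.4528 0.0907 0.0783] [0.008 0.033 0.011]
0.084 200 [0.4545 0.0929 0.0926] [0.008 0.033 0.012]
0.096 51 [0.4554 0.0931 0.0965] [0.006 0.032 0.002]
edge x=-0.0981 y + 0.5300 20 0.00013594552465516797
bar ((512.5638427734375, -317.52679443359375), (31.178621292114258, 206.1475067138672), 0.13196849822998047) -0.21445523863100524
rib 921 ((512.911865234375, -344.03369140625), (14.284673690795898, 80.28457641601562), 0.14547425508499146) [ 0.51213123 -0.34213137  0.03694598]
```

>>> apply_moves([
  [100, 0.03, -0.61, 0, 0.326],
  [100, 0.03, -0.61, 0, 0.326],
  [100, 0.03, -0.61, 0, 0.326],
  [100, 0.03, -0.61, 0, 0.326],
  [100, 0.03, -0.61, 0, 0.326],
  [100, 0.03, -0.61, 0, 0.326],
  [100, 0.03, -0.61, 0, 0.326],
  [100, 0.03, -0.61, 0, 0.326],
  [100, 0.03, -0.61, 0, 0.326],
  [100, 0, 0, 0, 0],
  [100, 0, 0, 0, 0],
  [100, 0, 0, 0, 0],
])

```text
clock: 11.62
position: [0.5003, -0.2485, 0.1953]
ee_rot: [1.73, -2.542, -0.04]
force: [-0.0, 1.0, -0.6]
width: 0.998
gripper_force: 0.0
```

```bash
python3 look.py w4; python3 -c "
from h import *
print(observe()['joints'],observe()['force'])"
```

```text
tool [ 0.5004 -0.2485  0.1955] yaw 1.1945582772681314
hasp 0
bar ((513.1593627929688, -344.1513671875), (257.2856750488281, 30.992910385131836), 89.90596771240234) -0.21550234599536394
rib 1061 ((512.8133544921875, -345.4087829589844), (14.78167724609375, 79.82569122314453), 0.6723142862319946) [ 0.51263922 -0.3465371   0.03727458]
[ 0.89736492  0.51677677 -0.81023078  1.68183742  0.42411951  1.19044838
  2.73119536] [ 0.23000892 -0.1597141   0.08202462]
```

>>> apply_moves([
  [100, 0, 0, 0.1, -0.36],
  [100, 0, 0, 0.1, -0.36],
  [100, 0, 0, 0, -0.36],
  [100, 0, 0, 0, -0.36],
  [100, 0, 0, 0, -0.36],
  [100, 0, 0, 0, -0.36],
  [100, 0, 0, 0, -0.36],
  [100, 0, 0, 0, -0.36],
  [100, 0, 0, 0, -0.36],
  [100, 0, 0, 0, -0.36],
  [100, 0, 0, 0, -0.36],
  [100, 0, 0, 0, -0.36],
])

```text
clock: 13.18
position: [0.5005, -0.249, 0.208]
ee_rot: [-1.462, -2.773, -0.109]
force: [0.8, -0.6, -0.5]
width: 0.999
gripper_force: 0.0
```

>>> apply_moves([
  [100, 0, -0.3, 0, -0.3],
  [100, 0, -0.3, 0, -0.3],
  [100, 0, -0.3, 0, -0.3],
  [100, 0, -0.3, 0, -0.3],
  [100, 0, -0.3, 0, 0],
  [100, 0, 0, 0, 0],
  [100, 0, 0, 0, 0],
])

```text
clock: 14.05
position: [0.5002, -0.3391, 0.2072]
ee_rot: [2.202, 2.219, 0.108]
force: [0.2, 0.2, 0.3]
width: 1.0
gripper_force: 0.0
```

```bash
python3 look.py w5; python3 -c "
from h import *
s=observe();print(s['joints'],s['ee_rot'],s['position'])"
```

```text
tool [ 0.5002 -0.339   0.2072] yaw -1.564682505602122
hasp 0
bar ((517.7256469726562, -365.7213134765625), (301.3573913574219, 50.57729721069336), 87.25261688232422) -0.2147989209310119
rib 775 ((513.7511596679688, -344.8673095703125), (13.510981559753418, 80.65040588378906), 0.2631237506866455) [ 0.51346794 -0.34302366  0.03732571]
[ 0.68705685  0.4150853  -0.19640087  1.66275142  0.01831117  1.03901932
  0.50644846] [2.20241465 2.21847311 0.10831508] [ 0.50015697 -0.33902927  0.20715684]
```

```bash
python3 - <<'E'
from h import *
def t(rv):
    M=R.from_rotvec(rv).as_matrix(); d=M.T@[0,0,-1]; return "down in tool frame",d.round(4),"yaw",-np.arctan2(M[0,1],M[1,1])
for rv in([.163,-3.137,-.001],[1.73,-2.542,-.04],[-1.462,-2.773,-.109],[2.2024,2.2185,.1083]): print(t(rv))
s=observe(); print(t(s["ee_rot"]))
E
```

```text
('down in tool frame', array([-3.e-04, -7.e-04,  1.e+00]), 'yaw', np.float64(0.10382746269564808))
('down in tool frame', array([-0.0403, -0.0589,  0.9975]), 'yaw', np.float64(1.1939381892180194))
('down in tool frame', array([-0.0367, -0.0592,  0.9976]), 'yaw', np.float64(-0.9714716322591275))
('down in tool frame', array([-0.0391, -0.0587,  0.9975]), 'yaw', np.float64(-1.5646634429278306))
('down in tool frame', array([-0.0391, -0.0587,  0.9975]), 'yaw', np.float64(-1.564682505602122))
```

>>> apply_moves([
  [100, 0.22, -0.08, -0.7, 0],
  [100, 0, 0, -0.8, 0],
  [100, 0, 0, -0.8, 0],
  [100, 0, 0, -0.5, 0],
  [100, 0, 0, 0, 0],
  [100, 0, 0, 0, 0],
], newtons=30)

```text
clock: 14.85
position: [0.514, -0.345, 0.0405]
ee_rot: [2.203, 2.215, 0.109]
force: [0.8, 0.2, 0.6]
width: 1.001
gripper_force: 0.0
```

>>> apply_moves([
  [100, 0, 0, -0.36, 0],
  [100, 0, 0, 0, 0],
  [0, 0, 0, 0, 0],
  [0, 0, 0, 0, 0],
  [0, 0, 0, 0, 0],
  [0, 0, 0, 0, 0],
  [0, 0, 0, 0, 0],
  [0, 0, 0, 0, 0],
  [0, 0, 0, 0, 0],
  [0, 0, 0, 0, 0],
  [0, 0, 0, 0, 0],
  [0, 0, 0, 0, 0],
])

```text
clock: 16.35
position: [0.5132, -0.3449, 0.0177]
ee_rot: [2.205, 2.215, 0.108]
force: [0.4, 0.6, 2.2]
width: 0.154
gripper_force: 30.0
```

>>> apply_moves([
  [0, 0, 0, 0.4, 0],
  [0, 0, 0, 0.7, 0],
  [0, 0, 0, 0.6, 0],
  [0, 0, 0.6, 0, 0],
  [0, 0, 0.7, 0, 0.0],
  [0, 0, 0.7, 0, 0.05],
  [0, 0, 0.7, 0, 0.05],
  [0, -0.05, 0.7, 0, 0.04],
  [0, 0, 0.7, 0, 0.04],
  [0, 0, 0.7, 0, 0],
  [0, 0, 0.6, 0, 0],
  [0, 0, 0.33, 0, 0],
])

```text
clock: 17.85
position: [0.5094, 0.0012, 0.1193]
ee_rot: [2.103, 2.318, 0.108]
force: [-0.0, -1.4, -1.2]
width: 0.149
gripper_force: 29.9
```

>>> apply_moves([
  [0, 0, 0, 0, 0],
  [0, 0, 0, 0, 0],
  [0, 0, 0, 0, 0],
])

```text
clock: 18.23
position: [0.51, -0.0024, 0.1194]
ee_rot: [2.107, 2.313, 0.108]
force: [-0.1, -0.2, -2.2]
width: 0.148
gripper_force: 29.9
```

```bash
python3 look.py w6
```

```text
tool [ 0.51   -0.0023  0.1194] yaw -1.4787841872664593
hasp 7840
0.036 67 [0.4545 0.0927 0.0421] [0.005 0.033 0.012]
0.048 78 [0.4555 0.0911 0.0544] [0.005 0.032 0.012]
0.06 87 [0.4562 0.0918 0.0664] [0.005 0.033 0.012]
0.072 110 [0.4572 0.0917 0.0786] [0.005 0.033 0.012]
0.084 435 [0.4566 0.0947 0.0939] [0.008 0.034 0.012]
0.096 210 [0.4559 0.0947 0.0965] [0.007 0.033 0.002]
0.108 6850 [0.5009 0.0972 0.114 ] [0.035 0.063 0.006]
edge x=-0.0898 y + 0.5387 12 0.00018723650703199524
```

View pics/w6.png

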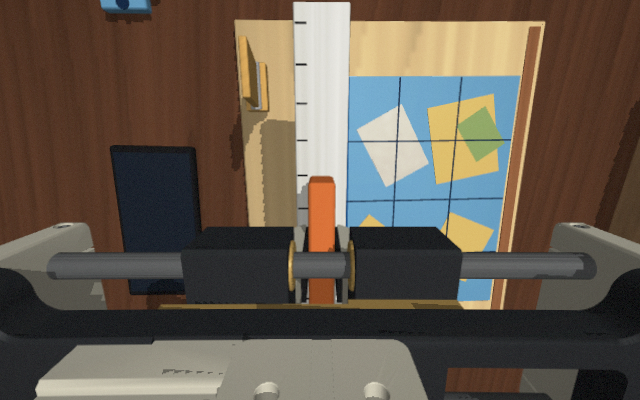

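The held bar spans columns 296–349, looks parallel to the puzzle and hides its front edge. The upright hasp is at (252,75), clear of it.

```bash
cat > barpose.py <<'E'
from h import *
import sys
n,zlo,zhi=sys.argv[1],float(sys.argv[2]),float(sys.argv[3])
f=np.load(n+".npz"); c=(f["K"],f["D"],f["R"],f["o"]); P=cloud(f["d"],c)
B=P[(P[...,2]>zlo)&(P[...,2]<zhi)&(P[...,0]>.47)&(P[...,0]<.55)&(P[...,1]>.05)&(P[...,1]<.14)]
L=[]
for y in np.arange(.06,.125,.005):
    w=B[abs(B[:,1]-y)<.0025]
    if len(w)>10: L.append((y,np.percentile(w[:,0],1),np.percentile(w[:,0],99)))
L=np.array(L)
for k in(1,2): p=np.polyfit(L[:,0],L[:,k],1); print("side",k,"x=%.4f y + %.4f"%tuple(p),"yaw",-np.arctan(p[0]),(L[:,k]-np.polyval(p,L[:,0])).std())
print("yend",B[:,1].max()); A=np.c_[B[:,:2],np.ones(len(B))]; s=np.linalg.lstsq(A,B[:,2],rcond=None)[0]; print("plane",s)
E
python3 barpose.py w6 .105 .125
python3 - <<'E'
from h import *
# puzzle edge again, from image w3: colour boundary
f=np.load("w3.npz"); c=(f["K"],f["D"],f["R"],f["o"]); P=cloud(f["d"],c)
for f2 in("w2","w3"):
    f=np.load(f2+".npz"); c=(f["K"],f["D"],f["R"],f["o"]); P=cloud(f["d"],c); L=[]
    pts=P[(P[...,2]>.0175)&(P[...,2]<.026)&(P[...,0]>.5)&(P[...,0]<.6)]
    for y in np.arange(-.1,.1,.005):
        w=pts[abs(pts[:,1]-y)<.0025]
        if len(w)>5: L.append((y,np.sort(w[:,0])[0]))
    L=np.array(L); p=np.polyfit(L[:,0],L[:,1],1); print(f2,p,len(L))
f=np.load("w6.npz"); c=(f["K"],f["D"],f["R"],f["o"]); P=cloud(f["d"],c)
# puzzle side/back edges for orientation: end of puzzle at +y (rows ~77), and board edges
im=f["im"]; H=cv2.cvtColor(im,cv2.COLOR_RGB2HSV).astype(int)
us=np.arange(360,515,5); e=[]
for u in us:
    col=(H[60:110,u,0]>90)&(H[60:110,u,0]<125)&(H[60:110,u,1]>90); e.append(60+np.argmax(col)-.5)
X=onplane(np.c_[us,e],c,.021); p=np.polyfit(X[:,0],X[:,1],1); r=X[:,1]-np.polyval(p,X[:,0]); print("puzzle +y side yaw",np.arctan(p[0]),r.std(),"y at x=.53",np.polyval(p,.53))
E
```

```text
side 1 x=-0.0907 y + 0.4950 yaw 0.09040949445253973 0.00020524107492972946
side 2 x=-0.0909 y + 0.5242 yaw 0.0906691534872717 0.0001659120278592439
yend 0.12791548353409307
plane [0.05118573 0.00370512 0.08796253]
w2 [0.05143561 0.52365143] 40
w3 [-0.09835193  0.52996128] 40
puzzle +y side yaw 0.09693612281514985 3.388695514122367e-05 y at x=.53 0.11087152049649421
```

>>> apply_moves([
  [0, 0.05, 0, 0, 0.014],
  [0, 0, 0, -0.5, 0],
  [0, 0, 0, -0.5, 0],
  [0, 0, 0, -0.3, 0],
  [0, 0, 0, -0.15, 0],
  [0, 0, 0, 0, 0],
  [0, 0, 0, 0, 0],
])

```text
clock: 19.15
position: [0.5137, -0.0011, 0.0332]
ee_rot: [2.096, 2.322, 0.11]
force: [-0.6, 1.6, -2.3]
width: 0.15
gripper_force: 29.9
```

>>> apply_moves([
  [0, 0, 0, -0.05, 0],
  [0, 0, 0, 0, 0],
])

```text
clock: 19.4
position: [0.5132, -0.0011, 0.0297]
ee_rot: [2.097, 2.322, 0.109]
force: [-0.5, 0.6, -1.9]
width: 0.152
gripper_force: 29.9
```

```bash
python3 look.py w7|head -1; python3 barpose.py w7 .018 .03; python3 -c "
from h import *
s=observe();print(s['force'],s['position'])"
```

```text
tool [ 0.5131 -0.0011  0.0297] yaw -1.470064089841439
side 1 x=-0.1004 y + 0.4986 yaw 0.10007728480336944 0.0002137909861786031
side 2 x=-0.2372 y + 0.5679 yaw 0.23285101228137448 0.007858857311908662
yend 0.12941072508028684
plane [-0.08018606 -0.00246401  0.06458759]
[-0.21489714 -0.03566812 -2.46176555] [ 0.51311896 -0.00111629  0.02969939]
```

>>> apply_moves([
  [0, 0, 0, -0.02, 0],
  [30, 0, 0, 0, 0],
  [30, 0, 0, 0, 0],
  [30, 0, 0, 0, 0],
])

```text
clock: 19.95
position: [0.513, -0.0011, 0.0283]
ee_rot: [2.097, 2.322, 0.109]
force: [-0.1, -0.2, 0.6]
width: 0.296
gripper_force: 0.0
```

```bash
python3 look.py w8|head -1; python3 - <<'E'
from h import *
f=np.load("w8.npz"); c=(f["K"],f["D"],f["R"],f["o"]); P=cloud(f["d"],c); im=f["im"]
for y in (.06,.08,.1,.12):
    w=P[(abs(P[...,1]-y)<.0015)&(P[...,0]>.47)&(P[...,0]<.56)&(P[...,2]<.05)]; b=w[w[:,2]>.0225]; print(y,"bar x",b[:,0].min(),b[:,0].max(),"z",np.median(b[:,2]),len(b)) 
cr=im[:235,230:420]; save("w8c",cv2.resize(cr,None,fx=2.5,fy=2.5,interpolation=cv2.INTER_CUBIC))
s=observe(); print(s["position"],s["force"],s["width"])
E
```

```text
tool [ 0.513  -0.0011  0.0283] yaw -1.4700465017174806
0.06 bar x 0.49286120235194836 0.5537820623260109 z 0.023610982859955942 264
0.08 bar x 0.4907278470604763 0.5266503437868946 z 0.023559624959583164 297
0.1 bar x 0.4886316124049809 0.5297360603402562 z 0.023617691483994896 337
0.12 bar x 0.4870518451367691 0.5165615863020991 z 0.023629610694646253 357
[ 0.51304727 -0.0011015   0.02827753] [-0.12284061 -0.84674085  0.41006743] 0.30203621992200586
```

View pics/w8c.png

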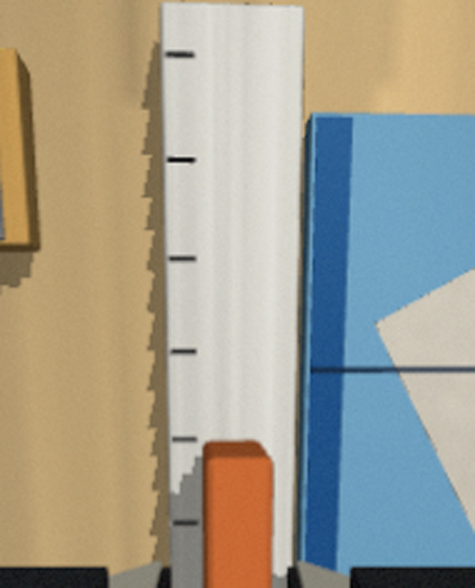

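The released bar lies flat. Its puzzle-side edge runs from crop (303,10) to (294,560) and the puzzle's edge from about (312,115) to (303,560), a gap of roughly 2 mm. I'll measure it.

```bash
cat > gap.py <<'E'
from h import *
import sys
f=np.load(sys.argv[1]+".npz"); c=(f["K"],f["D"],f["R"],f["o"]); im=f["im"].astype(int)
hsv=cv2.cvtColor(f["im"],cv2.COLOR_RGB2HSV).astype(int)
A=[];B=[];C=[];Lf=[]
for v in range(int(sys.argv[2]),int(sys.argv[3]),4):
    white=(hsv[v,:,1]<40)&(hsv[v,:,2]>120); blue=(hsv[v,:,0]>95)&(hsv[v,:,0]<125)&(hsv[v,:,1]>90); dark=blue&(hsv[v,:,1]>185)
    w=np.where(white[280:375])[0]+280; b=np.where(blue[330:420])[0]+330; 
    if len(w) and len(b): A.append((w.max()+.5,v)); B.append((b.min()-.5,v)); Lf.append((w.min()-.5,v))
A=onplane(A,c,.024); Bt=onplane(B,c,.021); Bf=onplane(B,c,.012); Lf=onplane(Lf,c,.024)
for n,q in(("bar",A),("puz(top z)",Bt),("puz(foot z)",Bf),("bar rear",Lf)):
    p=np.polyfit(q[:,1],q[:,0],1); r=q[:,0]-np.polyval(p,q[:,1]); k=abs(r)<2*r.std()+1e-4; p=np.polyfit(q[k,1],q[k,0],1); print(n,"yaw %.4f x0 %.4f x(.11) %.4f x(-.11) %.4f"%(-p[0],p[1],np.polyval(p,.11),np.polyval(p,-.11)),r.std())
E
python3 gap.py w8 52 215
```

```text
bar yaw 0.0965 x0 0.5280 x(.11) 0.5174 x(-.11) 0.5386 0.00016905029084665835
puz(top z) yaw 0.1011 x0 0.5298 x(.11) 0.5187 x(-.11) 0.5409 0.00017122276802000207
puz(foot z) yaw 0.1011 x0 0.5312 x(.11) 0.5201 x(-.11) 0.5424 0.00018044043005288878
bar rear yaw 0.1002 x0 0.4985 x(.11) 0.4874 x(-.11) 0.5095 0.000239281933054541
```

>>> apply_moves([
  [30, 0.06, 0.006, 0, 0],
  [30, 0.04, 0.004, 0, 0],
  [30, 0.02, 0.002, 0, 0],
  [30, 0.02, 0.002, 0, 0],
  [30, 0, 0, 0, 0],
  [30, 0, 0, 0, 0],
])

```text
clock: 20.75
position: [0.5211, -0.0003, 0.0282]
ee_rot: [2.097, 2.323, 0.108]
force: [-1.3, -0.5, 0.8]
width: 0.3
gripper_force: 0.7
```

```bash
python3 look.py w9|head -1; python3 gap.py w9 52 215; python3 -c "
from h import *
s=observe();print(s['force'],s['width'])"
```

```text
tool [ 5.213e-01 -3.000e-04  2.820e-02] yaw -1.4700838654656359
bar yaw 0.1013 x0 0.5287 x(.11) 0.5176 x(-.11) 0.5399 0.007455240984709283
puz(top z) yaw 0.1022 x0 0.5304 x(.11) 0.5191 x(-.11) 0.5416 0.00016058950650247556
puz(foot z) yaw 0.1022 x0 0.5314 x(.11) 0.5201 x(-.11) 0.5426 0.00016923967305765115
bar rear yaw 0.1029 x0 0.4991 x(.11) 0.4878 x(-.11) 0.5104 0.0035610768202764894
[-0.91050909 -0.14583293  0.41583297] 0.2997962619891907
```

>>> apply_moves([
  [30, 0.015, 0.002, 0, 0],
  [30, 0.012, 0.001, 0, 0],
  [30, 0, 0, 0, 0],
  [30, 0, 0, 0, 0],
])

```text
clock: 21.3
position: [0.5231, -0.0001, 0.0283]
ee_rot: [2.097, 2.322, 0.109]
force: [-1.0, 0.2, -1.1]
width: 0.299
gripper_force: 0.5
```

```bash
python3 look.py w10|head -1; python3 gap.py w10 52 215; python3 -c "
from h import *
s=observe();print(s['force'],s['gripper_force'])
f=np.load('w10.npz'); save('w10c',cv2.resize(f['im'][40:215,270:400],None,fx=3.4,fy=3.4,interpolation=cv2.INTER_CUBIC))"
```

```text
tool [ 5.231e-01 -1.000e-04  2.830e-02] yaw -1.4701088650680387
bar yaw 0.1007 x0 0.5307 x(.11) 0.5197 x(-.11) 0.5418 0.008606210171535865
puz(top z) yaw 0.0994 x0 0.5312 x(.11) 0.5202 x(-.11) 0.5421 0.00016517508145902235
puz(foot z) yaw 0.0994 x0 0.5321 x(.11) 0.5212 x(-.11) 0.5431 0.0001740664026877848
bar rear yaw 0.1037 x0 0.5012 x(.11) 0.4898 x(-.11) 0.5126 0.003567508752709564
[-1.1854394  -0.03641085 -1.45865797] 0.4732495993798125
```

View pics/w10c.png

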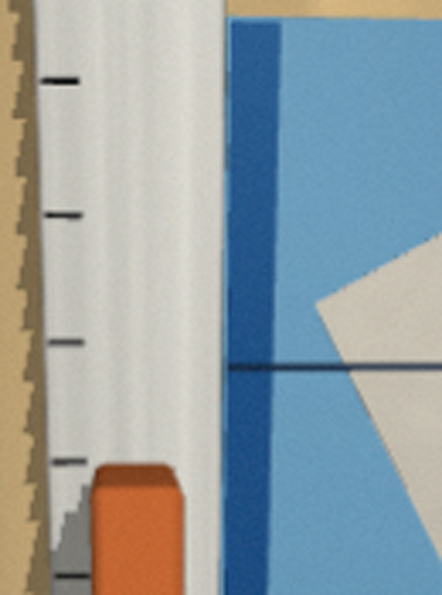

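The crop shows the bar's edge touching the dark blue border along this half, with at most a hair-thin sliver left at column ~225. I'll give it one last small nudge, then retreat.

>>> apply_moves([
  [30, 0.012, 0.001, 0, 0],
  [30, 0, 0, 0, 0],
  [30, -0.08, -0.008, 0, 0],
  [30, -0.06, -0.006, 0, 0],
  [40, 0, 0, 0, 0],
  [40, 0, 0, 0.3, 0],
  [40, 0, 0, 0.8, 0],
  [40, 0, 0, 0.8, 0],
  [40, 0, 0, 0.8, 0],
  [40, 0, 0, 0, 0],
  [40, 0, 0, 0, 0],
])

```text
clock: 22.72
position: [0.5152, -0.001, 0.19]
ee_rot: [2.097, 2.322, 0.109]
force: [0.4, -1.0, -0.4]
width: 0.395
gripper_force: 0.0
```

>>> apply_moves([
  [0, -0.4, -0.7, 0.3, 0],
  [0, -0.4, -0.7, 0.3, 0],
  [0, 0, 0, 0, 0],
  [0, 0, 0, 0, 0],
  [0, 0, 0, 0, 0],
])

```text
clock: 23.35
position: [0.4674, -0.0836, 0.2254]
ee_rot: [2.096, 2.326, 0.108]
force: [-0.4, 0.6, 0.2]
width: 0.004
gripper_force: 0.0
```

```bash
python3 look.py w11; python3 - <<'E'
from h import *
f=np.load("w11.npz"); save("w11c",cv2.resize(f["im"][:235,180:560],None,fx=2,fy=2,interpolation=cv2.INTER_CUBIC))
E
```

```text
tool [ 0.4675 -0.0836  0.2255] yaw -1.4680723098435005
hasp 448
0.036 51 [0.4512 0.0896 0.0442] [0.008 0.033 0.012]
0.048 51 [0.4522 0.0889 0.0545] [0.008 0.033 0.01 ]
0.06 56 [0.4531 0.0875 0.0652] [0.008 0.032 0.011]
0.072 79 [0.454  0.0865 0.0776] [0.008 0.028 0.011]
0.084 149 [0.4564 0.0865 0.0929] [0.008 0.022 0.012]
0.096 49 [0.4572 0.0874 0.0966] [0.006 0.018 0.002]
edge x=0.0180 y + 0.5148 20 0.007340287053110306
```

View pics/w11c.png

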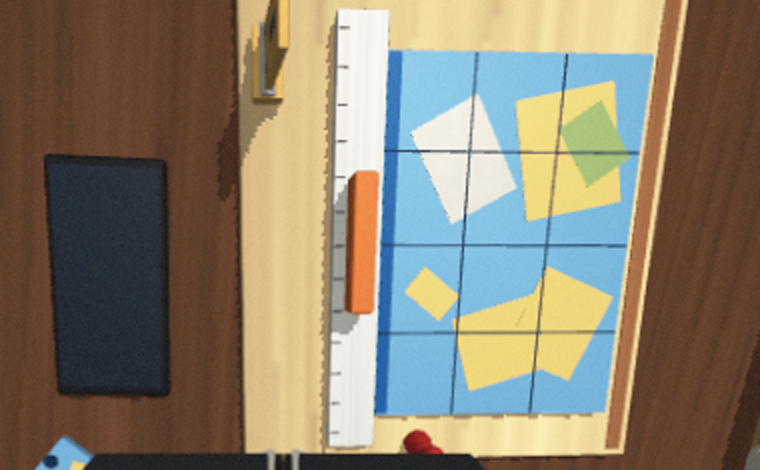

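The wrist view now shows the whole bar flush along the puzzle's edge, from crop (388,50) to (374,415), with overhangs of ~40 and ~32 px. I'll check the numbers at both ends.

```bash
python3 - <<'E'
from h import *
f=np.load("w11.npz"); c=(f["K"],f["D"],f["R"],f["o"]); hsv=cv2.cvtColor(f["im"],cv2.COLOR_RGB2HSV).astype(int)
A=[];B=[]
for v in range(28,206,3):
    r=hsv[v]; w=np.where((r[:,1]<50)&(r[:,2]>110))[0]; w=w[(w>340)&(w<378)]
    b=np.where((r[:,0]>95)&(r[:,0]<125)&(r[:,1]>90))[0]; b=b[(b>362)&(b<400)]
    if len(w) and len(b): A.append((w.max()+.5,v)); B.append((b.min()-.5,v))
A=onplane(A,c,.024);Bt=onplane(B,c,.021)
for k in range(0,len(A),6): print("y %.3f bar %.4f puz %.4f gap(mm) %.1f"%(A[k,1],A[k,0],Bt[k,0],1000*(Bt[k,0]-A[k,0])))
q=onplane(np.array([(363,10),(352,447),(388,50),(374,415)])/2+[180,0],c,.022); print("bar mid",q[:2].mean(0),"edge mid",q[2:].mean(0))
E
```

```text
y 0.105 bar 0.5200 puz 0.5205 gap(mm) 0.6
y 0.086 bar 0.5216 puz 0.5221 gap(mm) 0.6
y 0.067 bar 0.5232 puz 0.5250 gap(mm) 1.8
y 0.047 bar 0.5260 puz 0.5266 gap(mm) 0.6
y 0.027 bar 0.5277 puz 0.5284 gap(mm) 0.6
y 0.006 bar 0.5295 puz 0.5314 gap(mm) 1.9
y -0.016 bar 0.5325 puz 0.5332 gap(mm) 0.7
y -0.038 bar 0.5344 puz 0.5351 gap(mm) 0.7
y -0.061 bar 0.5363 puz 0.5383 gap(mm) 2.0
y -0.084 bar 0.5396 puz 0.5403 gap(mm) 0.7
bar mid [ 0.51699326 -0.00213371  0.022     ] edge mid [5.31575199e-01 3.68545328e-04 2.20000000e-02]
```

>>> apply_moves([
  [0, -0.24, 0.735, 0, 0],
  [0, -0.24, 0.735, 0, 0],
  [0, -0.24, 0.735, 0, 0],
  [0, -0.24, 0.735, 0, 0],
  [0, 0, 0, 0, 0],
  [0, 0, 0, -0.7, 0],
  [0, 0, 0, -0.7, 0],
  [0, 0, 0, -0.7, 0],
  [0, 0, 0, -0.5, 0],
  [0, 0, 0, 0, 0],
  [0, 0, 0, 0, 0],
])

```text
clock: 24.78
position: [0.4104, 0.0917, 0.071]
ee_rot: [2.097, 2.322, 0.109]
force: [0.2, -0.2, 0.5]
width: 0.002
gripper_force: 0.0
```

>>> apply_moves([
  [0, 0.2, 0.02, 0, 0],
  [0, 0.2, 0.02, 0, 0],
  [0, 0.2, 0.02, 0, 0],
  [0, 0.2, 0.02, 0, 0],
  [0, 0.2, 0.02, 0, 0],
  [0, 0, 0, 0, 0],
  [0, 0, 0, 0, 0],
])

```text
clock: 25.65
position: [0.4696, 0.0975, 0.0702]
ee_rot: [2.097, 2.323, 0.108]
force: [0.1, -0.4, 0.6]
width: -0.003
gripper_force: 0.0
```

>>> apply_moves([
  [0, 0.2, 0.0, 0, 0],
  [0, 0.2, 0, 0, 0],
  [0, 0, 0, -0.15, 0],
  [0, 0, 0, -0.15, 0],
  [0, 0, 0, -0.15, 0],
  [0, 0, 0, 0, 0],
])

```text
clock: 26.4
position: [0.4928, 0.0974, 0.0423]
ee_rot: [2.098, 2.324, 0.106]
force: [-0.1, -0.4, 0.1]
width: 0.003
gripper_force: 0.0
```

>>> apply_moves([
  [0, 0, 0, -0.08, 0],
  [0, 0, 0, -0.07, 0],
  [0, 0, 0, -0.03, 0],
  [0, 0, 0, 0, 0],
  [0, 0, 0, 0, 0],
])

```text
clock: 27.02
position: [0.4937, 0.0975, 0.0325]
ee_rot: [2.097, 2.322, 0.108]
force: [-0.2, 0.1, 0.2]
width: 0.003
gripper_force: 0.0
```

>>> apply_moves([
  [0, 0, 0, -0.03, 0],
  [0, 0, 0, -0.02, 0],
  [0, 0, 0, 0, 0],
])

```text
clock: 27.4
position: [0.4939, 0.0976, 0.0308]
ee_rot: [2.096, 2.322, 0.109]
force: [-6.9, -2.0, 22.9]
width: 0.006
gripper_force: 11.7
```

>>> apply_moves([
  [0, 0, 0, 0.2, 0],
  [0, 0, 0, 0.7, 0],
  [0, 0, 0, 0.8, 0],
  [0, 0, -0.7, 0.8, 0],
  [0, -0.3, -0.7, 0.5, 0],
  [0, -0.3, -0.8, 0, 0],
  [0, 0, -0.7, 0, 0],
  [0, 0, 0, 0, 0],
  [0, 0, 0, 0, 0],
  [0, 0, 0, 0, 0],
])

```text
clock: 28.65
position: [0.4579, -0.0742, 0.2086]
ee_rot: [2.095, 2.325, 0.109]
force: [-0.0, 1.5, -1.1]
width: 0.008
gripper_force: 0.0
```

```bash
python3 - <<'E'
from h import *
im,d,c=grab("wrist"); P=cloud(d,c); Q=P[(P[...,0]>.44)&(P[...,0]<.535)&(P[...,1]>.075)&(P[...,1]<.11)&(P[...,2]>.0275)&(P[...,2]<.06)]
if len(Q): print(len(Q),Q.min(0),Q.max(0)); p=np.polyfit(Q[:,0],Q[:,2],1); print("hasp slope",p)
hsv=cv2.cvtColor(im,cv2.COLOR_RGB2HSV).astype(int); A=[];B=[]
for v in range(20,206,3):
    r=hsv[v]; b=np.where((r[:,0]>95)&(r[:,0]<125)&(r[:,1]>90))[0]; w=np.where((r[:,1]<50)&(r[:,2]>110))[0]
    if len(b)>40 and len(w):
        b0=b[b>330].min(); w=w[w<b0]
        if len(w) and b0-w.max()<15: A.append((w.max()+.5,v)); B.append((b0-.5,v))
A=onplane(A,c,.024);Bt=onplane(B,c,.021)
for k in range(0,len(A),5): print("y %.3f bar %.4f puz %.4f"%(A[k,1],A[k,0],Bt[k,0]))
t,dt,ct=grab("top"); Pt=cloud(dt,ct); hs=cv2.cvtColor(t,cv2.COLOR_RGB2HSV).astype(int)
m=np.zeros((400,640),bool); m[185:240,182:238]=True; m&=(hs[...,0]<35)&(hs[...,1]>100)&(hs[...,2]>150); print("stray px",m.sum(),Pt[m].mean(0) if m.any() else 0)
a=cv2.resize(im[:235,180:500],(640,470)); b=cv2.resize(t[120:290,170:510],(640,320)); a=cv2.resize(a,(400,294)); b=cv2.resize(b,(588,294))
save("fin",cv2.resize(np.hstack([a,b]),(800,238)))
print(observe()["position"],observe()["force"],observe()["clock"])
E
```

```text
2094 [0.44553535 0.07578864 0.02751044] [0.52026634 0.10999315 0.03428905]
hasp slope [-0.00950298  0.03536227]
y 0.106 bar 0.5203 puz 0.5210
y 0.076 bar 0.5227 puz 0.5235
y 0.028 bar 0.5278 puz 0.5285
y 0.011 bar 0.5291 puz 0.5299
y -0.007 bar 0.5317 puz 0.5325
y -0.024 bar 0.5332 puz 0.5340
y -0.042 bar 0.5346 puz 0.5354
y -0.061 bar 0.5361 puz 0.5382
y -0.080 bar 0.5389 puz 0.5397
stray px 97 [0.49446845 0.39460701 0.00480379]
[ 0.45788797 -0.07446752  0.20851413] [0.16723717 0.24450297 0.35237878] 28.75
```

View pics/fin.png

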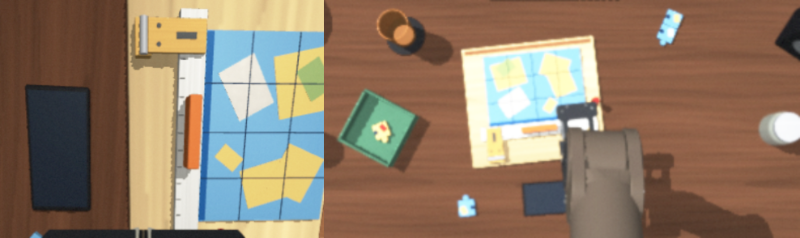

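The hasp is level over the bar, the bar is flush, and the stray is in the box at about (381,130). Everything else is where it was.

```bash
python3 -c "
from cell import arm; print(arm.sign_off())"
```

```text
the job is handed in; nothing more can be done
None
```

The job is handed in at about 29 s: the stray piece is in the green box, the straightedge lies flat, centred and flush (gap about 1 mm), and the hasp is fully down; the verdict was not shown to me.

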